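Free the cam lock and slide the tin home in its holder

TASK

Get the food tin seated in its holder, using fingertips only and without picking anything up. First turn the cam by its lever, swinging the lever round the outside, until it points straight forward to the nest end, so that the cam's low point faces the follower arm; leave the slide back until then. Then push the slide forward by its upright push plate until it has pressed the tin fully home against the end stop of the nest; move the tin only with the slide, leave the cam at its low point, and leave the other things where they are.

Things in the scene. Friction and masses are not known exactly. Their poses are not given: they have to be found in the camera images.
- tin_holder: Tin holder fixed to the worktop: aluminium base plate 250 x 180 mm, top 10 mm above the worktop. Origin at worktop height on the slide's centre line; x = forward (the way the slide pushes), y = left, z up. Plate spans x -107..143, y -126..54 mm. Rails (tops 20 mm high) at y +-30, x -95..5. Nest with end stop at the forward end. Cam right (-y) of the slide.
- slide (a joint): Forward travel (m) of the dark steel follower slide along the holder's +x: 0 = fully back, as it starts; about 0.027 = tin pressed home; range 0..0.036. Resists with about 2 N, 3 to 5 N with the tin before it; stays where left. The cam lets it go about 2 mm with the lever straight back, 16 mm with it sideways, 30 mm at the low point.
- push_plate (a point): Centre of the rear face of the slide's upright black push plate, 50 mm above the worktop; x = forward. The plate is 44 mm wide, 8 mm thick, from 20 to 70 mm above the worktop; this point starts at holder x -39, y 0 mm. Push it to +x. Under the space behind it lie the slide's tail and follower arm, so keep fingertips above 33 mm there.
- follower (a point): Middle of the front face of the follower arm, a flat dark bar (16 mm along x, 122 mm along y, 20..31 mm above the worktop) that reaches from the slide to the right, behind the cam; this point is level with the cam pivot in y and starts 2 mm behind the cam's high position. x = forward. It travels with the slide.
- jaw (a point): Middle of the front face of the slide's jaw, 35 mm above the worktop, at holder x = 15 mm + travel, y = 0; the jaw is 56 mm wide, 21..49 mm high, and pushes the tin forward. x = forward.
- cam (a joint): Turn (rad) of the eccentric cam about its upright pivot, counter-clockwise from above positive. 0 = lever straight back (holder -x), high point to the follower; 1.57 = lever out to the right (-y); 3.14 = lever straight forward (+x), low point to the follower. Stops at -0.1 and 3.64, so it can go past the low point. Starts between 0.15 and 1.4. Needs 2 to 3 N at the pin; stays where left.
- cam_pivot (a point): Top centre of the cam's pivot bolt, 38 mm above the worktop, at holder x -28, y -85 mm (axes as the holder's). The steel cam disc, 48 mm across, is centred 14 mm off this pivot, on the lever's side, its top 30 mm high: the lever lies over the cam's high point.
- lever_pin (a point): Middle of the upright black pin at the end of the cam lever, 52 mm from the pivot, 60 mm above the worktop. The pin is 14 mm across and stands from 37 to 81 mm above the worktop; the flat steel lever below it is 12 mm wide, its top 37 mm high. A wall cabinet overhangs from behind 0.5 m above the worktop: keep the TCP under about 0.15 m when moving above the holder.
- tin: Low round food tin, 75 mm across, 58 mm high, loose, standing upright on the base plate between the jaw and the nest's end stop, within 4 mm of the centre line. Origin at the centre of its underside. Starts about 20 mm short of the nest.
- nest (a point): Centre of the nest on the base plate (10 mm above the worktop), at holder x = 79.7, y = 0 mm; x = forward. With the tin fully home against the end stop, the centre of its underside is level with this point in x; sideways it has 9 mm of play. Nest: flat steel end stop 46 mm high (face at holder x 117), side cheeks 32 mm high (y +-47).
- mug: White patterned mug, 82 mm across, 91 mm high, loose bystander left of the holder. Origin at the centre of its underside.
- teaspoon: Steel teaspoon, 130 mm long, 11 mm high, loose bystander lying at the left, nearer the robot than the mug. Origin at its middle.
- cinnamon_jar: Small spice jar, 44 mm across, 105 mm high, loose bystander left of the nest. Origin at the centre of its underside.
- black_tape: Roll of black tape lying flat, 58 mm across, 19 mm high, loose bystander on the base plate's right forward corner. Origin at the centre of its underside.
Mind the look-alikes: they are no part of the job. There is more than one size of the tin; the job needs the middle-sized.

How it is judged (in metres and radians):
On the way, in this order (a step that is already met when the one before it is completed fails the run):
1. the cam is at its low point while the slide is still back (value of joint cam between 2.7416 and 3.5416 rad and value of joint slide below 0.006 m), for 0.2 s.
2. the slide is forward and the tin is home in the nest (value of joint slide above 0.0235 m and x of tin in the frame of nest above -0.003 m and y of tin in the frame of nest between -0.012 and 0.012 m), for 0.2 s.
At the end, for the whole second after the job is handed in: The cam is within 0.4 rad of its low point (3.14), the slide is at least 23.5 mm forward, the tin stands upright and at rest within 3 mm of the end stop and within 12 mm of the centre line, and the bystanders are within 20 mm of where they stood (all of step 2 and value of joint cam between 2.7416 and 3.5416 rad and angle between tin's own z axis and vertical below 0.1 rad and linear speed of tin below 0.01 m/s and distance of each of mug, teaspoon, cinnamon_jar, black_tape from where it was at the start of the episode below 0.02 m); the robot touches nothing.
It fails at once if the slide is pushed forward (over 6 mm) with the cam not at its low point (more than 0.5 rad off) (value of joint slide above 0.006 m and not (value of joint cam between 2.6416 and 3.6416 rad)).
It fails at once if the tin is lifted or tipped (height (world z) of tin above 0.02 m or angle between tin's own z axis and vertical above 0.3 rad).
It fails at once if the robot pushes or holds the tin itself (contact force between any of the fingers, the arm and tin above 1 N).
It fails at once if a bystander is moved more than 20 mm (distance of any of mug, teaspoon, cinnamon_jar, black_tape from where it was at the start of the episode above 0.02 m).
It also fails if it takes over 64 s, if anything falls off the work surface, if the arm or the gripper's body presses on something with over 40 N, if the wrist force passes 120 N, or if a joint passes its speed limit or range.

ROBOT

A 7-joint arm with a two-finger parallel gripper is mounted at the origin on a cart in front of the work surface, level with it; the furniture and walls round the work are solid. World frame = base frame: x ahead of the robot, y to its left, z up, the work surface at z = 0. Lengths are in m, angles in degrees, forces in N, time in s.
With the tool pointing down it reaches from about 0.4 to 0.75 m from the base axis. Payload 19.5 kg.
Tool frame: the origin (TCP) lies between the finger pads, 19 mm behind the fingertips; this is the grasp point; z points along the fingers, y is the line along which they close (so a half turn about z gives the same grasp; the last joint's range is limited). The gripper opens to 85 mm and grips with 20 to 120 N. Pads are 22 mm wide; open, the fingers measure 114 mm over their backs; the gripper's body (76 mm by 85 mm) begins 54 mm behind the grasp point. The pads swing forward as they close: fully open they stand 13 mm farther back than shut.
Start: joints at [-66.503, 40.479, -1.581, 85.061, 1.261, 54.483, -4.326], TCP at [0.251, 0.517, 0.25] pointing down, gripper open.
Joint ranges: [-155.06, 155.06], [-18.47, 123.98], [-90, 86.84], [0, 140.48], [-83.41, 263.41], [0, 116], [-161.91, 161.91]. Speed limits (degrees/s): [108.29, 108.29, 147.25, 147.25, 172.46, 172.46, 172.46].

INTERFACE

Orientations are given as a 3x3 rotation matrix whose columns are the frame's x, y, z axes.
In Python, from workcell import robot, vision gives the robot as it stands. The module is installed in compiled form; this text tells all that it offers.
- The arm moves only by the tool play_rows, never from a script. Its argument "rows" is a list of rows, each a list of 3 entries, a list of its own where there are three numbers: the closure, from -1 (fully open) to 1 (shut), so that 0 is half open, then the shift along the tool's x, y, z in m, then the turn, a rotation vector about the tool's x, y, z in degrees. In form: [[grip, [tx, ty, tz], [rx, ry, rz]], ...]. A call has 1 to 10 rows; each row is the pose to reach, as a shift and turn from the pose commanded when the call began, along the tool's axes at that moment; what a row does not reach only later rows make up. A row lasts 1/12 s, in which the tool goes at most 41.7 mm and 7.16 degrees, less where a joint would pass 70% of its speed; a pose out of reach is approached as far as the arm can. A call with a gripper value outside its range is refused whole. The fingers move at their own pace and stop on an object; the grip force is fixed at half the most. Time passes only in rows, so rows that repeat a pose let the fingers close. It gives the time, the measured TCP pose, the force, the opening and the grip force at its end, in the units of the state.
- robot.observe(): the state, without advancing time (a new reading comes with each control period).
- vision.snapshot(name): name is "side" or "top"; returns a dict with "img" (420x560x3 uint8, blue, green, red), "fovy" (degrees; the focal length in pixels is half the picture's height over the tangent of half this angle, whatever the lens; pixels are square), "cx", "cy" (the principal point, pixels), "xyz" and "rotation" of the camera in the world. Camera axes: x right, y up, looking along -z (the intrinsics and any distortion apply to the point x, -y, -z); pixel columns grow to the right and rows downward; lengths in m; the calibration is good to about 2 mm. A picture is of the moment at which its call begins. There is no depth.
- robot.job_done(): hands the job in; it is judged then, once.
The state is a dict: "time_s": time; "q": joint angles; "joint_velocities": joint speeds; "effort": joint torques, N m; "ee_pos": TCP position; "ee_rot": TCP orientation; "force": force on the tool from outside, world axes, zero at the start; "wrist_torque": the same for the moment, N m; "width": opening from 0.0 (shut) to 1.0 (fully open); "grip_force": force on a finger pad.
Only numpy, scipy, OpenCV 4.12 (cv2) and the standard library are available. Lean on these libraries where they do the work, as an engineer would, in place of code of your own. Each camera call takes 0.05 s, during which the arm holds its last target. There are 200 camera calls.

## Working session

There is one attempt and no reset: what is moved stays moved. The work goes in short steps, Python scripts to look and compute and a tool call to move; the robot and the scene stay as the last step left them, time stands still between calls to the robot, and variables do not carry over. Pictures are saved under pics/ and viewed, at most 10 in all, crops included, and the job is handed in when it is done.

Besides the shell and the picture viewer there is one more tool, called after ">>>" in YAML: its name, and indented under it one key for each argument. play_rows: Moves the arm, as the interface text tells. Its arguments: {"type":"object","properties":{"rows":{"type":"array","items":{"type":"array"}}},"required":["rows"]}

```bash
mkdir -p pics
cat > h.py <<'E'
import numpy as np,cv2
from workcell import robot,vision
def snap(n,f=None):
    s=vision.snapshot(n)
    if f: cv2.imwrite('pics/'+f,s['img'])
    return s
def foc(s): return s['img'].shape[0]/2/np.tan(np.radians(s['fovy'])/2)
def ray(s,u,v,z):
    f=foc(s);d=np.array(s['rotation'])@np.array([(u-s['cx'])/f,-(v-s['cy'])/f,-1]);o=np.array(s['xyz'])
    return o+d*(z-o[2])/d[2]
def proj(s,p):
    f=foc(s);c=np.array(s['rotation']).T@(np.array(p)-np.array(s['xyz']))
    return np.array([s['cx']+f*c[0]/-c[2],s['cy']-f*c[1]/-c[2]])
E
python3 - <<'E'
from h import *
for n in('top','side'):
    s=snap(n,n+'0.png');print({k:(np.round(v,3).tolist() if k!='img' else 0) for k,v in s.items()})
o=robot.observe();print({k:np.round(v,3).tolist() for k,v in o.items()})
E
```

```text
{'img': 0, 'fovy': 56.664, 'cx': 283.004, 'cy': 215.28, 'xyz': [0.403, 0.342, 0.987], 'rotation': [[0.001, 0.998, -0.067], [-1.0, 0.002, 0.011], [0.011, 0.067, 0.998]]}
{'img': 0, 'fovy': 46.905, 'cx': 280.572, 'cy': 209.695, 'xyz': [0.087, -0.7, 0.669], 'rotation': [[0.924, 0.204, -0.324], [-0.382, 0.436, -0.815], [-0.024, 0.876, 0.481]]}
{'time_s': 0.1, 'q': [-66.503, 40.509, -1.583, 85.081, 1.261, 54.483, -4.327], 'joint_velocities': [0.097, -0.099, -0.033, 0.014, -0.051, -0.046, 0.055], 'effort': [0.001, -88.427, 1.236, -23.645, 0.017, 0.005, 0.0], 'ee_pos': [0.251, 0.517, 0.25], 'ee_rot': [[-0.9, 0.437, -0.0], [0.437, 0.9, -0.001], [-0.0, -0.001, -1.0]], 'force': [0.451, 0.14, -0.943], 'wrist_torque': [-0.002, -0.007, 0.041], 'grip_force': 0.0, 'width': 1.0}
```

View pics/top0.png

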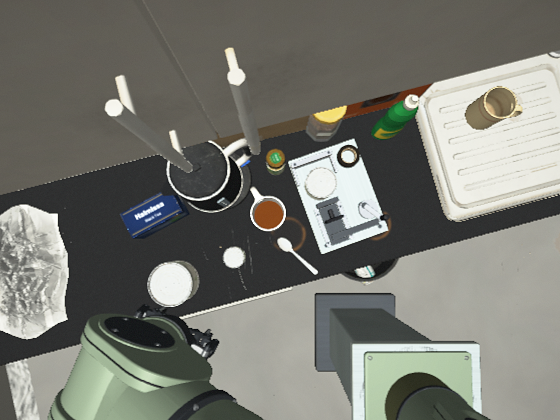

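View pics/side0.png

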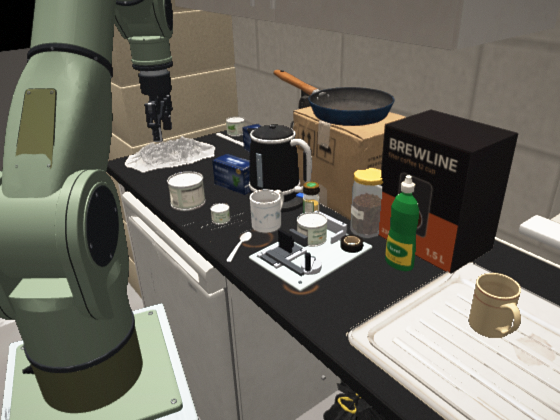

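The top view shows the plate spanning about (290–388, 138–252), with its forward end up the picture. The tin on the plate is at (321,183). The look-alike tins are at (172,284), large, and (234,257), small. The pin is around (380,212), the tape at (348,155), the mug at (268,212), the jar at (276,160) and the spoon at (297,255). I'll check this in one close crop.

Run:
```python
from h import *
a=cv2.imread('pics/top0.png')[128:262,280:400];b=cv2.imread('pics/side0.png')[200:300,240:380]
a=cv2.resize(a,None,fx=4,fy=4,interpolation=cv2.INTER_CUBIC)
cv2.imwrite('pics/c1.png',a)
# plate contour
s=snap('top');g=s['img'][128:262,280:400].copy()
m=(g.min(2)>120).astype(np.uint8)
m=cv2.morphologyEx(m,cv2.MORPH_CLOSE,np.ones((9,9)))
cs,_=cv2.findContours(m,0,1);c=max(cs,key=cv2.contourArea)
r=cv2.minAreaRect(c);bx=cv2.boxPoints(r)+[280,128];print(r)
P=np.array([ray(s,*p,0.01) for p in bx]);print(bx,P.round(4),np.linalg.norm(np.diff(P,axis=0),axis=1))
```

```text
((53.40941619873047, 69.0423583984375), (99.95088195800781, 80.1631851196289), 69.3410873413086)
[[278.2736454  164.42142105]
 [353.28211975 136.13953018]
 [388.5451889  229.66329956]
 [313.53671265 257.94519043]] [[0.5979 0.3432 0.01  ]
 [0.6716 0.1519 0.01  ]
 [0.433  0.0656 0.01  ]
 [0.3621 0.2547 0.01  ]] [0.20502473 0.25368879 0.20191525]
```

View pics/c1.png

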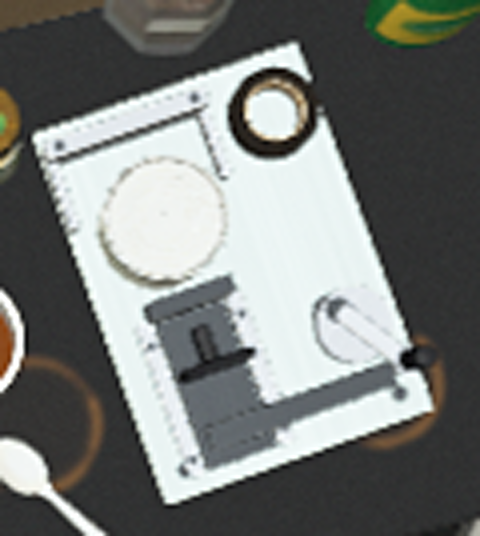

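The crop (4x, offset 280,128) shows the tin at (163,220) and the push plate at (215,363). The pivot is at (335,308) and the black pin at (415,357). The plate corners are (33,133), (298,42), (433,408) and (168,503).

```bash
cat >> h.py <<'E'
def frame(s):
    C=np.array([[33,133],[298,42],[433,408],[168,503]])/4+[280,128]
    W=np.array([ray(s,*p,0.01)[:2] for p in C]);H=np.array([[143,54],[143,-126],[-107,-126],[-107,54]])/1e3
    a,b=H-H.mean(0),W-W.mean(0)
    U,S,V=np.linalg.svd(a.T@b);R=(U@V).T;t=W.mean(0)-R@H.mean(0)
    return R,t,W,(H@R.T+t-W)
E
python3 - <<'E'
from h import *
s=snap('top');R,t,W,e=frame(s)
print('R',R,'t',t,'yaw',np.degrees(np.arctan2(R[1,0],R[0,0])),'\nerr',e.round(4),np.linalg.norm(np.diff(W,axis=0),axis=1))
for n,p,z in(('pivot',(335,308),.038),('pintop',(415,357),.075),('tin',(163,220),.068),('pp',(217,364),.07),('tape',(273,113),.029)):
    w=ray(s,*(np.array(p)/4+[280,128]),z)[:2];print(n,w.round(4),'H',(R.T@(w-t)*1e3).round(1))
s2=snap('side','side1.png')
for n,h in (('pinv',[-28,-85,38]),('ppl',[-39,22,70]),('ppr',[-39,-22,70]),('FR',[143,-126,10]),('RR',[-107,-126,10]),('RL',[-107,54,10])):
    w=[*(R@np.array(h[:2])/1e3+t),h[2]/1e3];print(n,proj(s2,w).round(1))
cv2.imwrite('pics/c2.png',cv2.resize(s2['img'][195:305,235:385],None,fx=5,fy=5,interpolation=cv2.INTER_CUBIC))
E
```

```text
R [[ 0.9420187  -0.33556039]
 [ 0.33556039  0.9420187 ]] t [0.49005512 0.21951509] yaw 19.606618376594987 
err [[ 0.0005  0.0005]
 [ 0.0016 -0.    ]
 [-0.0006 -0.0015]
 [-0.0014  0.001 ]] [0.179198   0.24745382 0.17739926]
pivot [0.4925 0.1335] H [-26.6 -81.9]
pintop [0.4602 0.0948] H [ -70.  -107.4]
tin [0.542 0.242] H [56.5  3.7]
pp [0.4561 0.2107] H [-34.9   3.1]
tape [0.6153 0.1687] H [101.  -89.9]
pinv [312.2 256.8]
ppl [277.2 229.4]
ppr [289.7 236.3]
FR [372.7 245.7]
RR [299.9 289.5]
RL [248.1 255.9]
```

View pics/c2.png

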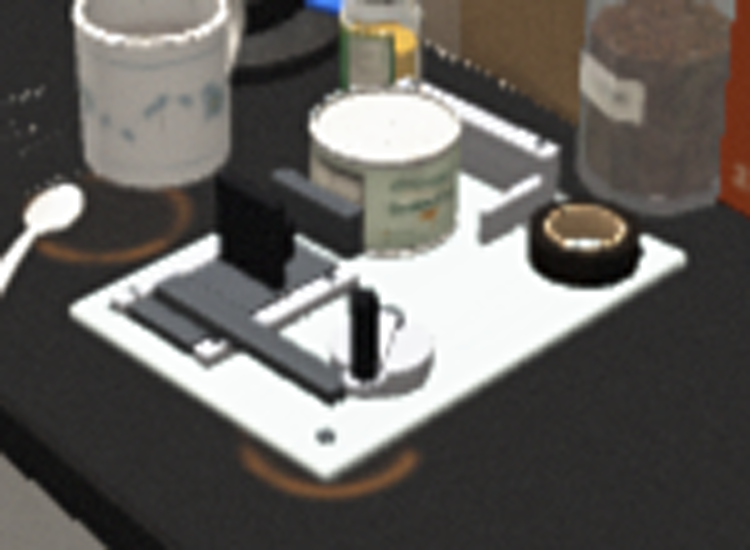

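```bash
cat >> h.py <<'E'
YAW=19.6; c,s_=np.cos(np.radians(YAW)),np.sin(np.radians(YAW)); RH=np.array([[c,-s_],[s_,c]]); TH=np.array([.4903,.2217])
def H2W(x,y): return RH@np.array([x,y])/1e3+TH
def pin(th,r=52): a=np.radians(th);return H2W(-28-r*np.cos(a),-85-r*np.sin(a))
def rel(xy,z,yaw,o=None):
    o=o or robot.observe();T=np.array(o['ee_rot']);d=T.T@(np.array([*xy,z])-o['ee_pos'])
    y0=np.degrees(np.arctan2(T[1,1],T[0,1]));dz=-((yaw-y0+180)%360-180)
    print('shift',d.round(4).tolist(),'rz',round(dz,1))
E
python3 - <<'E'
from h import *
s=snap('side');a=ray(s,307.8,253.4,.081);b=ray(s,308,270.6,.037);print(a,b,pin(30))
for q in(a,b):
    h=RH.T@(q[:2]-TH)*1e3;print(h)
rel((.36,.30),.14,0)
s=snap('top');print('mug',ray(s,268,212,.09),ray(s,172,284,.1))
E
```

```text
[0.46158973 0.08907571 0.081     ] [0.46116834 0.08687734 0.037     ] [0.45873354 0.09263248]
[ -71.53575386 -115.30879614]
[ -72.67017273 -117.23842709]
shift [-0.1929, -0.1478, 0.1099] rz 64.1
mug [0.47087209 0.3665655  0.09      ] [0.30738243 0.58135589 0.1       ]
```

>>> play_rows:
  rows:
    - [-0.2,[-0.019,-0.015,0.0],[0,0,6.4]]
    - [-0.2,[-0.038,-0.03,0.01],[0,0,12.8]]
    - [-0.2,[-0.058,-0.044,0.02],[0,0,19.2]]
    - [-0.2,[-0.077,-0.059,0.035],[0,0,25.6]]
    - [-0.2,[-0.096,-0.074,0.05],[0,0,32]]
    - [-0.2,[-0.116,-0.089,0.065],[0,0,38.4]]
    - [-0.2,[-0.135,-0.104,0.08],[0,0,44.8]]
    - [-0.2,[-0.154,-0.118,0.095],[0,0,51.2]]
    - [-0.2,[-0.174,-0.133,0.11],[0,0,57.6]]
    - [-0.2,[-0.193,-0.148,0.11],[0,0,64]]

```text
time_s: 1.18
ee_pos: [0.36, 0.2983, 0.138]
ee_rot: [[0.003, 1.0, -0.002], [1.0, -0.003, -0.002], [-0.002, -0.002, -1.0]]
force: [-0.0, 0.7, 0.1]
width: 0.598
grip_force: 0.0
```

Run:
```python
from h import *
o=robot.observe();print(o['ee_pos'],o['width'],np.round(o['q'],0))
rel(pin(32),.125,-38.4)
```

```text
[0.35998058 0.29832901 0.13802842] 0.5978693700248503 [-49.  43.  10. 114. -17.  24. -27.]
shift [-0.2065, 0.1009, 0.0133] rz 38.2
```

>>> play_rows:
  rows:
    - [0.1,[-0.026,0.013,0.002],[0,0,4.8]]
    - [0.1,[-0.052,0.025,0.004],[0,0,9.5]]
    - [0.1,[-0.077,0.038,0.006],[0,0,14.3]]
    - [0.1,[-0.103,0.05,0.008],[0,0,19]]
    - [0.1,[-0.129,0.063,0.01],[0,0,23.8]]
    - [0.1,[-0.155,0.076,0.012],[0,0,28.6]]
    - [0.1,[-0.181,0.088,0.013],[0,0,33.4]]
    - [0.1,[-0.2065,0.101,0.013],[0,0,38.2]]
    - [0.1,[-0.2065,0.101,0.013],[0,0,38.2]]
    - [0.1,[-0.2065,0.101,0.013],[0,0,38.2]]

```text
time_s: 2.02
ee_pos: [0.4619, 0.0924, 0.127]
ee_rot: [[0.619, 0.786, 0.0], [0.786, -0.619, -0.0], [-0.0, 0.0, -1.0]]
force: [-0.4, 1.1, -0.5]
width: 0.45
grip_force: 0.0
```

Run:
```python
from h import *
o=robot.observe();print(o['ee_pos'],o['width'])
rel(pin(32),.068,-38.4)
s=snap('side');t=snap('top')
a=cv2.resize(s['img'][190:300,240:370],(520,440),interpolation=cv2.INTER_CUBIC);b=cv2.resize(t['img'][190:300,320:390],(280,440),interpolation=cv2.INTER_CUBIC)
cv2.imwrite('pics/c3.png',np.hstack([a,b]))
```

```text
[0.46187392 0.09244314 0.12696696] 0.45028686800942447
shift [-0.0018, -0.0008, 0.059] rz 0.2
```

View pics/c3.png

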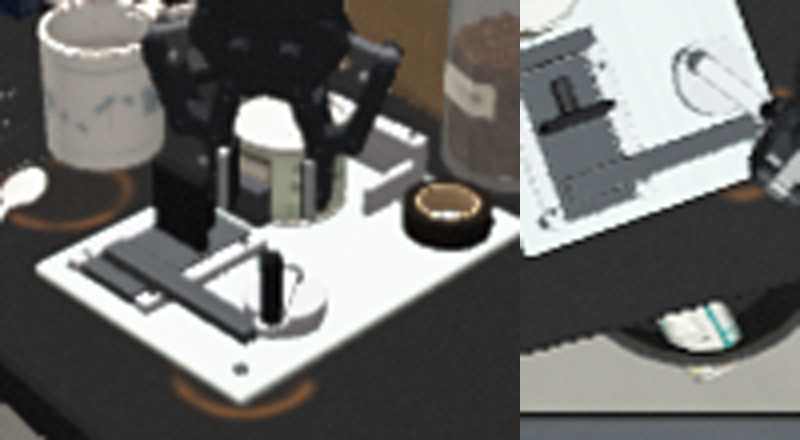

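Side crop: the fingertips at (223,212) and (310,213) straddle the black pin, whose top is at (271,250), so they are centred on it. I'll descend.

>>> play_rows:
  rows:
    - [0.1,[-0.001,-0.001,0.015],[0,0,0]]
    - [0.1,[-0.001,-0.001,0.03],[0,0,0]]
    - [0.1,[-0.001,-0.001,0.045],[0,0,0]]
    - [0.1,[-0.001,-0.001,0.059],[0,0,0]]
    - [0.1,[-0.001,-0.001,0.059],[0,0,0]]
    - [0.1,[-0.001,-0.001,0.059],[0,0,0]]

```text
time_s: 2.62
ee_pos: [0.4596, 0.094, 0.068]
ee_rot: [[0.616, 0.788, -0.001], [0.788, -0.616, 0.0], [-0.001, -0.001, -1.0]]
force: [0.6, -0.5, 0.5]
width: 0.452
grip_force: 0.0
```

Run:
```python
from h import *
for th in (38,50,62,74,86):rel(pin(th),.068,YAW+th-90)
s=snap('side');t=snap('top')
a=cv2.resize(s['img'][190:300,240:370],(520,440),interpolation=cv2.INTER_CUBIC);b=cv2.resize(t['img'][190:260,320:390],(280,440),interpolation=cv2.INTER_CUBIC)
cv2.imwrite('pics/c4.png',np.hstack([a,b]))
```

```text
shift [-0.0014, 0.0074, -0.0] rz -5.6
shift [0.0008, 0.0181, -0.0] rz -17.6
shift [0.0051, 0.028, -0.0001] rz -29.6
shift [0.0115, 0.0369, -0.0001] rz -41.6
shift [0.0195, 0.0442, -0.0001] rz -53.6
```

View pics/c4.png

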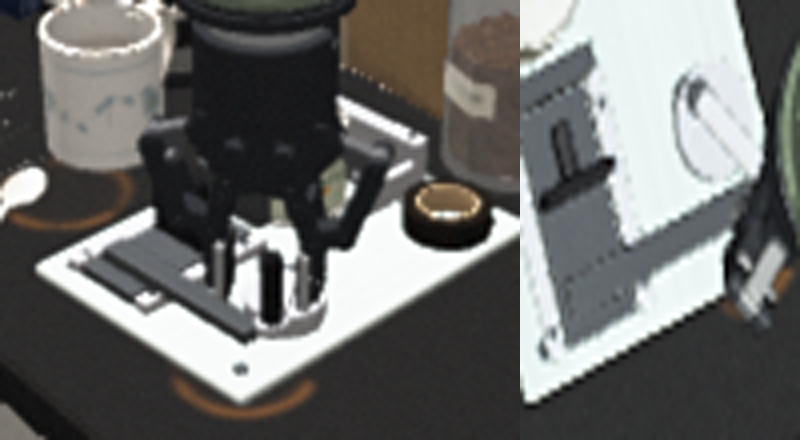

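The pin at (271,285) stands between the two fingertips at (215,265) and (303,270). Now I'll swing it.

>>> play_rows:
  rows:
    - [0.1,[-0.001,0.0075,0],[0,0,-5.6]]
    - [0.1,[-0.0005,0.0128,0],[0,0,-11.6]]
    - [0.1,[0.001,0.018,0],[0,0,-17.6]]
    - [0.1,[0.0025,0.023,0],[0,0,-23.6]]
    - [0.1,[0.005,0.028,0],[0,0,-29.6]]
    - [0.1,[0.008,0.0325,0],[0,0,-35.6]]
    - [0.1,[0.0115,0.037,0],[0,0,-41.6]]
    - [0.1,[0.0155,0.0405,0],[0,0,-47.6]]
    - [0.1,[0.0195,0.044,0],[0,0,-53.6]]
    - [0.1,[0.0195,0.044,0],[0,0,-53.6]]

```text
time_s: 3.55
ee_pos: [0.5074, 0.0817, 0.0688]
ee_rot: [[-0.273, 0.962, 0.001], [0.962, 0.273, -0.0], [-0.001, 0.001, -1.0]]
force: [-0.3, -0.6, 0.3]
width: 0.451
grip_force: 0.0
```

Run:
```python
from h import *
for th in (92,98,104,110,116,122,128,134,140):rel(pin(th),.068,YAW+th-90)
t=snap('top');s=snap('side')
a=cv2.resize(s['img'][190:300,240:370],(520,440),interpolation=cv2.INTER_CUBIC);b=cv2.resize(t['img'][190:260,320:390],(280,440),interpolation=cv2.INTER_CUBIC)
cv2.imwrite('pics/c5.png',np.hstack([a,b]))
```

```text
shift [0.001, 0.0046, 0.0008] rz -5.8
shift [0.0018, 0.01, 0.0009] rz -11.8
shift [0.0032, 0.0152, 0.0009] rz -17.8
shift [0.0051, 0.0203, 0.0009] rz -23.8
shift [0.0076, 0.0252, 0.0009] rz -29.8
shift [0.0105, 0.0298, 0.0009] rz -35.8
shift [0.0139, 0.034, 0.0009] rz -41.8
shift [0.0178, 0.0379, 0.0009] rz -47.8
shift [0.022, 0.0413, 0.0009] rz -53.8
```

View pics/c5.png

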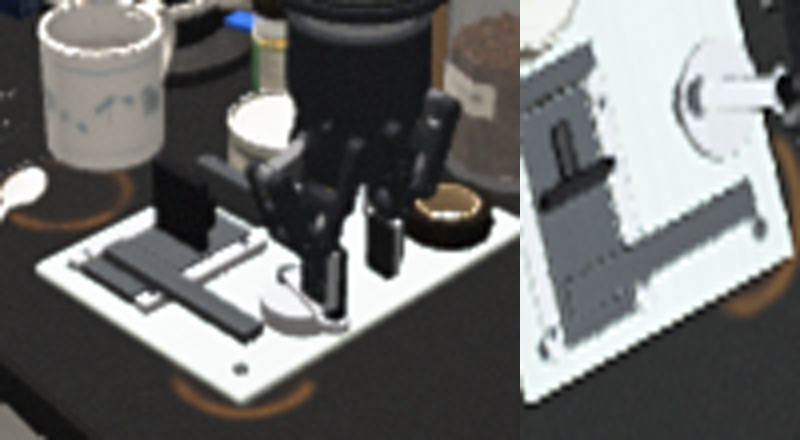

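The lever follows; in the top crop it now points to (785,95), roughly sideways. Continuing.

>>> play_rows:
  rows:
    - [0.1,[0.001,0.0046,0.001],[0,0,-5.8]]
    - [0.1,[0.0018,0.01,0.001],[0,0,-11.8]]
    - [0.1,[0.003,0.015,0.001],[0,0,-17.8]]
    - [0.1,[0.005,0.02,0.001],[0,0,-23.8]]
    - [0.1,[0.0076,0.025,0.001],[0,0,-29.8]]
    - [0.1,[0.0105,0.03,0.001],[0,0,-35.8]]
    - [0.1,[0.014,0.034,0.001],[0,0,-41.8]]
    - [0.1,[0.018,0.038,0.001],[0,0,-47.8]]
    - [0.1,[0.022,0.041,0.001],[0,0,-53.8]]
    - [0.1,[0.022,0.041,0.001],[0,0,-53.8]]

```text
time_s: 4.48
ee_pos: [0.5404, 0.114, 0.0673]
ee_rot: [[-0.936, 0.351, 0.0], [0.351, 0.936, -0.0], [-0.0, -0.0, -1.0]]
force: [0.2, 0.6, -1.0]
width: 0.447
grip_force: 0.0
```

Run:
```python
from h import *
for th in (146,152,158,164,170,176,182,188,192):rel(pin(th),.068,YAW+th-90)
```

```text
shift [-0.0004, 0.0058, -0.0007] rz -6.1
shift [0.0005, 0.0112, -0.0007] rz -12.1
shift [0.0019, 0.0164, -0.0007] rz -18.1
shift [0.0039, 0.0215, -0.0007] rz -24.1
shift [0.0063, 0.0264, -0.0007] rz -30.1
shift [0.0093, 0.0309, -0.0007] rz -36.1
shift [0.0128, 0.0351, -0.0007] rz -42.1
shift [0.0166, 0.039, -0.0008] rz -48.1
shift [0.0194, 0.0413, -0.0008] rz -52.1
```

>>> play_rows:
  rows:
    - [0.1,[0,0.006,0],[0,0,-6.1]]
    - [0.1,[0.0005,0.011,0],[0,0,-12.1]]
    - [0.1,[0.002,0.0165,0],[0,0,-18.1]]
    - [0.1,[0.004,0.0215,0],[0,0,-24.1]]
    - [0.1,[0.0063,0.0265,0],[0,0,-30.1]]
    - [0.1,[0.0093,0.031,0],[0,0,-36.1]]
    - [0.1,[0.0128,0.035,0],[0,0,-42.1]]
    - [0.1,[0.0166,0.039,0],[0,0,-48.1]]
    - [0.1,[0.018,0.04,0],[0,0,-50.1]]
    - [0.1,[0.018,0.04,0],[0,0,-50.1]]

```text
time_s: 5.32
ee_pos: [0.5372, 0.1577, 0.0671]
ee_rot: [[-0.873, -0.488, -0.0], [-0.488, 0.873, 0.0], [0.0, 0.0, -1.0]]
force: [0.9, 0.7, 0.5]
width: 0.453
grip_force: 0.0
```

Run:
```python
from h import *
o=robot.observe();print(o['ee_pos'],o['width'])
t=snap('top');s=snap('side')
a=cv2.resize(s['img'][190:300,260:390],(520,440),interpolation=cv2.INTER_CUBIC);b=cv2.resize(t['img'][160:230,320:390],(280,440),interpolation=cv2.INTER_CUBIC)
cv2.imwrite('pics/c6.png',np.hstack([a,b]))
for th in(150,165,180):print(th,proj(s,[*pin(th),.081])*4-[1040,760],proj(s,[*pin(th),.04])*4-[1040,760])
```

```text
[0.53721917 0.15769489 0.06710588] 0.453158201555252
150 [296.40084967 189.74111757] [294.35917933 249.88824289]
165 [286.31918214 178.07377759] [284.47345303 237.82530234]
180 [271.23336254 168.20292083] [269.66413025 227.60720487]
```

View pics/c6.png

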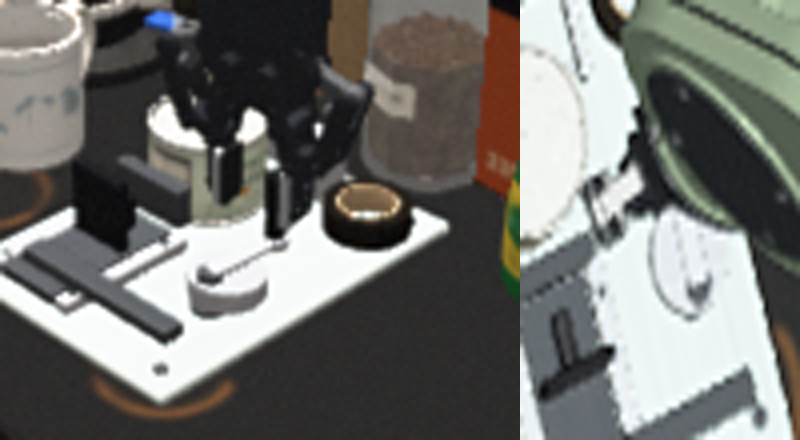

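Side crop: the lever runs from the bolt at (205,272) to its end at (283,243), about 163–165° by projection, so the pin trails behind the rear finger. Narrowing the gap will bring it up to the tool's angle.

>>> play_rows:
  rows:
    - [0.25,[0,0,-0.003],[0,0,0]]
    - [0.4,[0,0,-0.003],[0,0,0]]
    - [0.5,[0,0,-0.003],[0,0,0]]
    - [0.5,[0,0,-0.003],[0,0,0]]
    - [0.5,[0,0,-0.003],[0,0,0]]

```text
time_s: 5.83
ee_pos: [0.5377, 0.1575, 0.07]
ee_rot: [[-0.871, -0.49, 0.0], [-0.49, 0.871, -0.0], [-0.0, -0.0, -1.0]]
force: [2.5, -2.1, 2.0]
width: 0.251
grip_force: 1.3
```

Run:
```python
from h import *
o=robot.observe();print(o['ee_pos'],o['width'],o['grip_force'])
t=snap('top');s=snap('side')
a=cv2.resize(s['img'][190:300,260:390],(520,440),interpolation=cv2.INTER_CUBIC);b=cv2.resize(t['img'][160:230,320:390],(280,440),interpolation=cv2.INTER_CUBIC)
cv2.imwrite('pics/c7.png',np.hstack([a,b]))
rel(o['ee_pos'][:2],.125,YAW+90)
```

```text
[0.53767126 0.15748247 0.07003764] 0.25132590985962866 1.2616115435957909
shift [-0.0, -0.0001, -0.055] rz 9.8
```

View pics/c7.png

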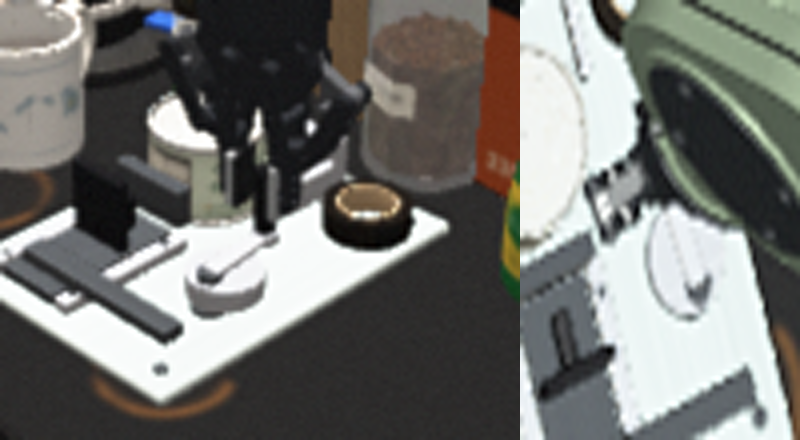

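The lever end is now at (272,236), about 173°, so the cam is near its low point. Next I'll raise the tool and go behind the push plate.

>>> play_rows:
  rows:
    - [0.45,[0,0,-0.015],[0,0,0]]
    - [0.45,[0,0,-0.03],[0,0,0]]
    - [0.45,[0,0,-0.045],[0,0,0]]
    - [0.45,[0,0,-0.055],[0,0,0]]
    - [0.7,[0,0,-0.055],[0,0,5]]
    - [1,[0,0,-0.055],[0,0,10]]

```text
time_s: 6.43
ee_pos: [0.5376, 0.1576, 0.1253]
ee_rot: [[-0.944, -0.329, 0.0], [-0.329, 0.944, 0.001], [-0.0, 0.0, -1.0]]
force: [1.8, -0.4, -0.2]
width: 0.028
grip_force: 0.0
```

Run:
```python
from h import *
o=robot.observe();print(o['ee_pos'],o['width'])
rel(H2W(-67,0),.125,YAW+90)
```

```text
[0.5376165  0.15762765 0.12534731] 0.028274736805374307
shift [0.0906, 0.0756, 0.0003] rz -0.4
```

>>> play_rows:
  rows:
    - [1,[0.022,0.019,0],[0,0,0]]
    - [1,[0.045,0.038,0],[0,0,0]]
    - [1,[0.068,0.057,0],[0,0,0]]
    - [1,[0.0906,0.0756,0],[0,0,0]]
    - [1,[0.0906,0.0756,0],[0,0,0]]
    - [1,[0.0906,0.0756,0],[0,0,0]]

```text
time_s: 6.93
ee_pos: [0.4261, 0.1995, 0.1251]
ee_rot: [[-0.942, -0.335, -0.0], [-0.335, 0.942, -0.0], [0.0, -0.0, -1.0]]
force: [0.4, 0.2, 0.6]
width: -0.001
grip_force: 0.0
```

Run:
```python
from h import *
o=robot.observe();print(o['ee_pos'],o['width'],RH.T@(np.array(o['ee_pos'][:2])-TH))
t=snap('top');s=snap('side')
a=cv2.resize(s['img'][190:300,250:380],(520,440),interpolation=cv2.INTER_CUBIC);b=cv2.resize(t['img'][160:260,310:390],(280,350),interpolation=cv2.INTER_CUBIC);b=cv2.copyMakeBorder(b,0,90,0,0,0)
cv2.imwrite('pics/c8.png',np.hstack([a,b]))
```

```text
[0.42614162 0.19949724 0.12514823] -0.0013823751359871538 [-0.06788883  0.00060575]
```

View pics/c8.png

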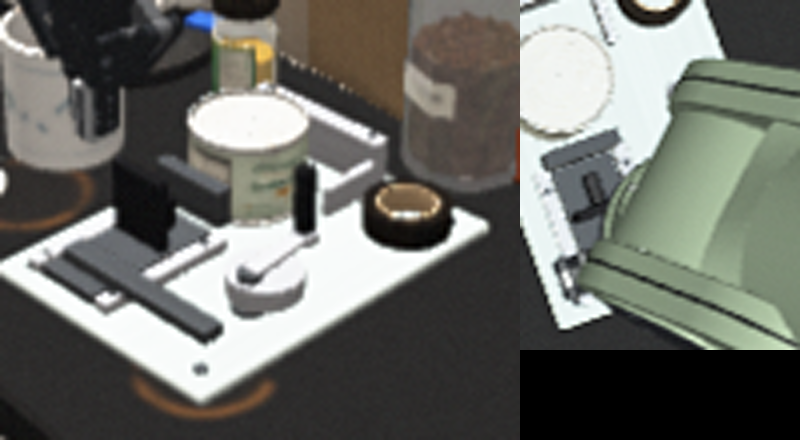

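The pin stands at (306,165)–(305,232), matching the 180° projection of (311,168)/(310,228). The fingertips are behind the push plate. I'll descend.

>>> play_rows:
  rows:
    - [1,[0,0,0.016],[0,0,0]]
    - [1,[0,0,0.032],[0,0,0]]
    - [1,[0,0,0.048],[0,0,0]]
    - [1,[0,0,0.063],[0,0,0]]
    - [1,[0,0,0.063],[0,0,0]]
    - [1,[-0.005,0,0.063],[0,0,0]]
    - [1,[-0.01,0,0.063],[0,0,0]]
    - [1,[-0.013,0,0.063],[0,0,0]]
    - [1,[-0.016,0,0.063],[0,0,0]]
    - [1,[-0.016,0,0.063],[0,0,0]]

```text
time_s: 7.87
ee_pos: [0.443, 0.2041, 0.0625]
ee_rot: [[-0.943, -0.332, 0.001], [-0.332, 0.943, 0.001], [-0.001, 0.0, -1.0]]
force: [-0.2, 0.8, -0.2]
width: 0.001
grip_force: 0.0
```

>>> play_rows:
  rows:
    - [1,[-0.003,0,0],[0,0,0]]
    - [1,[-0.006,0,0],[0,0,0]]
    - [1,[-0.009,0,0],[0,0,0]]
    - [1,[-0.012,0,0],[0,0,0]]
    - [1,[-0.015,0,0],[0,0,0]]
    - [1,[-0.018,0,0],[0,0,0]]
    - [1,[-0.02,0,0],[0,0,0]]
    - [1,[-0.02,0,0],[0,0,0]]

```text
time_s: 8.53
ee_pos: [0.4615, 0.2109, 0.0619]
ee_rot: [[-0.943, -0.332, 0.0], [-0.332, 0.943, 0.0], [-0.0, 0.0, -1.0]]
force: [0.0, 0.0, -0.2]
width: -0.001
grip_force: 0.0
```

Run:
```python
from h import *
o=robot.observe();print(o['ee_pos'],o['force'],RH.T@(np.array(o['ee_pos'][:2])-TH))
t=snap('top');s=snap('side')
a=cv2.resize(s['img'][190:300,250:380],(520,440),interpolation=cv2.INTER_CUBIC);b=cv2.resize(t['img'][130:230,280:360],(280,350),interpolation=cv2.INTER_CUBIC);b=cv2.copyMakeBorder(b,0,90,0,0,0)
cv2.imwrite('pics/c9.png',np.hstack([a,b]))
```

```text
[0.46145284 0.21090547 0.06194456] [ 0.03457983  0.04901403 -0.22819175] [-0.03079672 -0.00049224]
```

```bash
cat >> h.py <<'E'
def tin():
    s=snap('top');g=s['img'];m=np.zeros(g.shape[:2],np.uint8)
    p=proj(s,[*H2W(68,0),.068]).astype(int);x0,y0=p-30
    for k in (0,):
        gr=cv2.GaussianBlur(g,(0,0),.8)[y0:y0+60,x0:x0+60].astype(int)
        w=((gr[...,2]-gr[...,0]>=2)&(gr.min(2)>150)).astype(np.uint8)   # warm-white lid vs bluish plate
        w=cv2.morphologyEx(w,cv2.MORPH_OPEN,np.ones((3,3)))
        c=max(cv2.findContours(w,0,1)[0],key=cv2.contourArea);(u,v),r=cv2.minEnclosingCircle(c)
    q=ray(s,u+x0,v+y0,.068);print('tin H',(RH.T@(q[:2]-TH)*1e3).round(1),'r px',round(r,1),'px',round(u+x0,1),round(v+y0,1))
def gH():
    o=robot.observe();print('tcpH',(RH.T@(np.array(o['ee_pos'][:2])-TH)*1e3).round(1),'F',(RH.T@np.array(o['force'][:2])).round(1))
E
python3 -c "
from h import *
tin();gH()"
```

```text
tin H [  3.3 -38.2] r px 8.9 px 344.0 198.0
tcpH [-31.1  -0.5] F [ 0.5 -0.8]
```

>>> play_rows:
  rows:
    - [1,[-0.002,0,0],[0,0,0]]
    - [1,[-0.004,0,0],[0,0,0]]

```text
time_s: 8.85
ee_pos: [0.4646, 0.212, 0.062]
ee_rot: [[-0.943, -0.333, -0.001], [-0.333, 0.943, -0.0], [0.001, -0.0, -1.0]]
force: [-3.2, -0.9, 2.0]
width: -0.002
grip_force: 1.8
```

```bash
python3 -c "
from h import *
tin();gH()"
```

```text
tin H [  8.6 -37.6] r px 11.2 px 343.0 196.0
tcpH [-27.   -0.5] F [-2.2 -0.4]
```

Run:
```python
from h import *
a=cv2.imread('pics/top0.png');print(a[183,316:326:3].tolist(),a[175,345:355:4].tolist(),a[183,340:346:3].tolist())
s=snap('top');g=s['img'];d=cv2.absdiff(a,g)
p=proj(s,[*H2W(70,0),.068]);print(p)
h=cv2.cvtColor(g,cv2.COLOR_BGR2HSV)
for v in range(155,206,3):print(v,' '.join('%d/%d'%(int(g[v,u,2])-int(g[v,u,0]),g[v,u].max()) for u in range(296,340,4)))
```

```text
[[236, 242, 239], [241, 243, 241], [241, 244, 241], [241, 244, 242]] [[246, 246, 238], [243, 244, 234], [244, 244, 235]] [[242, 243, 233], [245, 246, 237]]
[319.36824459 177.06270911]
155 -1/47 -1/46 -3/117 -8/253 -9/244 -10/241 -11/239 -9/240 3/105 -6/250 -16/215
158 -2/148 -10/253 -12/221 -10/242 -9/238 -10/236 3/85 -8/134 -10/247 -9/242 -16/221
161 -8/238 -11/241 -9/237 -10/234 8/158 7/210 6/195 2/236 -8/248 -12/219 -8/254
164 -17/213 -11/233 2/71 3/189 0/247 1/245 1/244 2/243 7/202 4/138 -8/245
167 1/82 -10/186 -9/248 3/246 2/245 0/245 1/243 2/242 3/243 -4/210 -8/244
170 -7/251 -8/248 -2/223 2/244 2/243 4/245 1/245 0/244 0/245 3/225 -9/241
173 -7/240 -8/245 3/235 0/244 1/245 0/243 0/245 5/243 3/244 1/231 -11/199
176 -8/234 -9/246 3/228 1/244 -1/244 0/244 1/245 0/244 1/244 1/242 -10/239
179 -5/244 -7/249 -2/241 0/246 2/243 0/245 0/245 0/246 -1/246 2/230 4/108
182 1/194 -8/247 9/165 0/245 3/243 0/245 0/245 0/245 1/244 0/227 6/117
185 0/141 -10/242 21/168 4/229 2/245 3/245 3/245 0/246 2/233 -15/212 6/134
188 -1/40 -8/247 -9/246 16/137 1/235 0/245 -1/247 1/240 -7/210 5/102 6/144
191 0/47 -8/249 -7/248 -7/222 19/141 12/99 9/101 -3/101 -10/109 6/126 8/151
194 -1/52 -6/242 -8/246 -8/246 -10/248 -10/91 -13/110 -11/109 5/107 7/139 8/159
197 -1/50 2/91 -8/245 -8/244 -15/211 -9/110 -1/90 -5/90 6/116 8/148 8/165
200 -1/48 -2/45 -9/246 -8/245 -8/249 -14/124 -10/112 6/101 7/132 8/155 10/170
203 -1/52 -2/50 -6/250 -7/247 -8/247 -12/180 -11/114 6/107 7/144 8/163 9/173
```

>>> play_rows:
  rows:
    - [1,[-0.0015,0,0],[0,0,0]]
    - [1,[-0.003,0,0],[0,0,0]]

```text
time_s: 9.12
ee_pos: [0.4675, 0.213, 0.062]
ee_rot: [[-0.943, -0.333, -0.0], [-0.333, 0.943, -0.0], [0.0, -0.0, -1.0]]
force: [-4.0, -0.4, 1.7]
width: 0.0
grip_force: 1.8
```

```bash
sed -i 's/gr\[...,2\]-gr\[...,0\]>=2)&(gr.min(2)>150)/gr[...,2]-gr[...,0]>=-4)\&(gr.min(2)>205)/' h.py; python3 -c "
from h import *
a=cv2.imread('pics/top0.png');tin();gH()
_s=snap
o=snap('top');o['img']=a;snap=lambda n:o
import h;h.snap=snap;h.tin()"
```

```text
tin H [78.3  0.9] r px 15.9 px 317.8 173.9
tcpH [-24.   -0.5] F [-3.1  1.8]
tin H [59.1  1.1] r px 16.6 px 320.5 181.5
```

>>> play_rows:
  rows:
    - [1,[-0.001,0,0],[0,0,0]]
    - [1,[-0.002,0,0],[0,0,0]]

```text
time_s: 9.38
ee_pos: [0.4693, 0.2137, 0.062]
ee_rot: [[-0.943, -0.333, -0.0], [-0.333, 0.943, -0.0], [0.001, -0.0, -1.0]]
force: [-12.7, -2.3, 4.7]
width: 0.001
grip_force: 6.1
```

```bash
python3 -c "
from h import *
tin();gH()"
```

```text
tin H [80.1  2.5] r px 16.0 px 316.9 173.5
tcpH [-22.5  -0.5] F [-5.1  1.1]
```

>>> play_rows:
  rows:
    - [1,[-0.0015,0,0],[0,0,0]]
    - [1,[-0.0025,0,0],[0,0,0]]

```text
time_s: 9.6
ee_pos: [0.4695, 0.2137, 0.0619]
ee_rot: [[-0.943, -0.333, -0.005], [-0.333, 0.943, -0.003], [0.005, -0.001, -1.0]]
force: [-27.0, -6.5, 19.8]
width: -0.002
grip_force: 14.1
```

```bash
python3 -c "
from h import *
tin();gH()"
```

```text
tin H [81.2  2.7] r px 15.8 px 316.7 173.0
tcpH [-22.3  -0.6] F [-22.8   2.6]
```

It is firmly against the stop at the expected travel (TCP H x −22). I'll back off and rise.

>>> play_rows:
  rows:
    - [1,[0.006,0,0],[0,0,0]]
    - [1,[0.014,0,0],[0,0,0]]
    - [1,[0.02,0,0],[0,0,0]]
    - [1,[0.02,0,-0.02],[0,0,0]]
    - [1,[0.02,0,-0.04],[0,0,0]]
    - [1,[0.02,0,-0.06],[0,0,0]]
    - [1,[0.04,0,-0.075],[0,0,0]]
    - [1,[0.06,0,-0.075],[0,0,0]]
    - [1,[0.06,0,-0.075],[0,0,0]]
    - [1,[0.06,0,-0.075],[0,0,0]]

```text
time_s: 10.48
ee_pos: [0.4153, 0.1946, 0.1374]
ee_rot: [[-0.943, -0.333, 0.001], [-0.333, 0.943, -0.0], [-0.001, -0.0, -1.0]]
force: [0.8, 0.3, -0.7]
width: -0.005
grip_force: 0.0
```

Run:
```python
from h import *
tin();gH()
s=snap('side');g=s['img'];m=(g.max(2)<60).astype(np.uint8)
for th in(165,180,195):print(th,proj(s,[*pin(th),.081]).round(1),proj(s,[*pin(th),.04]).round(1))
for v in range(228,256,3):print(v,''.join('#' if x else '.' for x in m[v,300:350]))
t=snap('top');h=t['img'];p=proj(t,[*H2W(-9,0),.07]);print('pp rear exp(+28..30)',p)
b=(h[170:215,320:360].max(2)<45)
ys,xs=np.nonzero(b);
if len(xs): q=ray(t,xs.mean()+320,ys.mean()+170,.07);print('black plate H',RH.T@(q[:2]-TH)*1e3,len(xs))
```

```text
tin H [79.2  1.7] r px 16.5 px 317.4 173.7
tcpH [-79.3  -0.3] F [-0.4  0.7]
165 [331.6 234.5] [331.1 249.5]
180 [327.8 232.1] [327.4 246.9]
195 [323.1 230.2] [322.7 245. ]
228 ...............................................###
231 ######...................##....................###
234 ############.##.........#####....................#
237 ##.############.........#####.............###.....
240 ##......#######........######............##.......
243 ........................####.............####.....
246 .......##...............#####............#########
249 ...........................................#######
252 ..................................................
255 ..................................................
pp rear exp(+28..30) [330.80842835 208.15149888]
black plate H [ -0.03251646 -13.12841333] 64
```

```bash
python3 -c "
from h import *
print(robot.job_done())"
```

```text
the job is handed in; nothing more can be done
None
```

I handed the job in at about 10.5 s, with the cam at roughly 183° (its low point is 180°), the tin pressed home against the end stop, and the arm clear of everything; the judge returned no verdict.

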